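# Fit the right-width filter panel to the bench air cleaner

### The arm

A 7-joint arm with a two-finger parallel gripper is mounted at the origin on the work surface. World frame = base frame: x ahead of the robot, y to its left, z up, the work surface at z = 0. Lengths are in m, angles in rad, forces in N, time in s.
With the tool pointing down it reaches from about 0.4 to 0.85 m from the base axis. Payload 4.5 kg.
Tool frame: the origin (TCP) lies at the very end of the fingers, on their centre line; the grasp point (between the pads) lies 19 mm behind it; z points along the fingers, y is the line along which they close (so a half turn about z gives the same grasp; the last joint's range is limited). The gripper opens to 88 mm and grips with 3 to 60 N. Pads are 18 mm wide; open, the fingers measure 123 mm over their backs; the gripper's body (75 mm by 187 mm) begins 45 mm behind the grasp point.
Start: joints at [-1.172, 0.689, -0.195, 1.565, 0.157, 0.902, -0.215], TCP at [0.223, 0.584, 0.239] pointing down, gripper open.
Joint ranges: [-3.01, 3.01], [-0.46, 2.08], [-1.47, 1.51], [0.13, 2.56], [-1, 4.14], [0.04, 2.09], [-2.66, 2.66]. Speed limits (rad/s): [2.57, 2.57, 3.14, 3.14, 3.14, 3.14, 3.14].

### API

Orientations are given as a unit quaternion [x, y, z, w].
In Python, from plant import r gives the robot as it stands. The module is installed in compiled form; this text tells all that it offers.
- The arm moves only by the shell command python3 -m pendant 'ROWS' [FORCE]. ROWS is JSON, one flat list of numbers, 7 for each row, row after row: the opening, from 0 (shut) to 1 (fully open), then the shift along the tool's x, y, z scaled (see below), then the turn, a rotation vector about the tool's x, y, z scaled (see below). A call has 1 to 12 rows; each row is the pose to reach, as a shift and turn from the pose commanded when the call began, along the tool's axes at that moment; what a row does not reach only later rows make up. The controller multiplies each number of a shift by 0.15 m and each number of a turn by pi/2 rad. A row lasts 1/10 s, in which the tool goes at most 50 mm and 8.59 degrees, less where a joint would pass 70% of its speed; a pose out of reach is approached as far as the arm can. A call with a number of a shift or a turn outside -1 to 1 is refused whole. A call with a gripper value outside its range is refused whole. The fingers move at their own pace and stop on an object; FORCE is the grip in N (left out, the last holds). Time passes only in rows, so rows that repeat a pose let the fingers close. It gives the time, the measured TCP pose, the force, the opening and the grip force at its end, in the units of the state.
- r.get_state(): the state, without advancing time (a new reading comes with each control period).
- r.snapshot(name): name is "scene" or "side" or "wrist"; returns a dict with "img" (384x512x3 uint8, red, green, blue), "mtx" (3x3 intrinsics, pixels), "k1" (the pictures are not rectified: a ray, as slopes to the right and down, at radius r is drawn at 1 + k1 r^2 times it, then the intrinsics apply), "cam_to_world" (4x4, takes a point from camera to world coordinates). Camera axes: x right, y up, looking along -z (the intrinsics and any distortion apply to the point x, -y, -z); pixel columns grow to the right and rows downward; lengths in m; the calibration is good to about 2 mm. A picture is of the moment at which its call begins. There is no depth.
- r.finish_job(): hands the job in; it is judged then, once.
The state is a dict: "clock": time; "q": joint angles; "qd": joint speeds; "joint_torque": joint torques, N m; "tool_pos": TCP position; "eef_rot": TCP orientation; "contact_force": force on the tool from outside, world axes, zero at the start; "moment": the same for the moment, N m; "opening": opening from 0.0 (shut) to 1.0 (fully open); "finger_force": force on a finger pad.
Only numpy, scipy, OpenCV 4.12 (cv2) and the standard library are available. Lean on these libraries where they do the work, as an engineer would, in place of code of your own. Each camera call takes 0.05 s, during which the arm holds its last target. There are 200 camera calls.

### The job

One of the four filter panels in the white rack is the right width for the bench air cleaner: the widest one that still goes between the fixed side wall and the black sliding guide of its sloping frame. Stand that panel in the frame, upright way up with its foot down in the bottom channel, leaning back on the grille, then slide the guide in until it holds the panel snugly against the fixed side wall, and let go. Leave the other panels in the rack, and do not disturb the cup, the bottle and the roll of tape that stand in between.

Things in the scene. Friction and masses are not known exactly. Their poses are not given: they have to be found in the camera images.
- cleaner: bench air cleaner, fixed: low off-white housing (x -170 to -45 mm, 68 mm high, 180 mm wide) with a grey sloping filter frame facing its +x; plinth x -170 to 34, y -90 to 95 mm. Origin on the bench below point seat, z up. The frame's fixed side wall has its inner face at y = -64 mm (10 mm thick, 66 mm up the slope); the guide's inner face is at y = 64 mm minus joint guide.
- seat (a point): the frame's inner bottom corner at the mid of its width (y = 0), where sloping back meets channel floor, 22 mm above the bench; axes as the cleaner's. The flat back leans 22 degrees from vertical (top to -x) and reaches 80 mm up the slope. The floor is square to the back; the channel is 22 mm from back to front lip, the lip 6 mm thick and 12 mm tall.
- guide (a joint): position of the black side guide, in m: 0 = widest (128 mm between wall and guide), grows as it moves along the cleaner's -y towards the fixed wall, end stop 0.016 (112 mm). Starts at 0 to 0.004. Stiff: about 3 N of friction; stays where it is left. A panel sliding with it adds 1 to 3 N.
- guide_tab (a point): point on the outer (+y) face of the guide, near its top, about 114 mm above the bench; axes as the cleaner's. The guide is a bar 12 mm thick (y), 20 mm wide, leaning like the frame; it runs up the slope from the channel to 10 mm beyond this point. It moves with the guide.
- rack: white fixed rack, 150 x 256 mm, base 10 mm thick, four slots along its y at -96, -32, 32, 96 mm, each between two fins 5 mm thick and 70 mm long that rise to 45 mm above the bench. Origin under its centre. The panels stand in the slots in any order, width along the rack's x, feet 10 mm above the bench.
- panel_a: filter panel, a flat grey plastic slab with an off-white pleated middle: 88 mm wide (its y), 14 mm thick (its x), 130 mm tall (its z). Origin at the centre of its underside. It starts upright in a slot of the rack, which has 2 mm play on either side; 0.2 kg give or take a third.
- panel_b: filter panel, a flat grey plastic slab with an off-white pleated middle: 100 mm wide (its y), 14 mm thick (its x), 130 mm tall (its z). Origin at the centre of its underside. It starts upright in a slot of the rack, which has 2 mm play on either side; 0.2 kg give or take a third.
- panel_c: filter panel, a flat grey plastic slab with an off-white pleated middle: 116 mm wide (its y), 14 mm thick (its x), 130 mm tall (its z). Origin at the centre of its underside. It starts upright in a slot of the rack, which has 2 mm play on either side; 0.2 kg give or take a third.
- panel_d: filter panel, a flat grey plastic slab with an off-white pleated middle: 136 mm wide (its y), 14 mm thick (its x), 130 mm tall (its z). Origin at the centre of its underside. It starts upright in a slot of the rack, which has 2 mm play on either side; 0.2 kg give or take a third.
- cup: bystander: specimen cup with lid, 60 mm diameter, 65 mm tall; origin at the centre of its underside
- bottle: bystander: white bottle, 64 mm diameter, 150 mm tall; origin at the centre of its underside
- tape: bystander: roll of tape lying flat, 76 mm diameter, 19 mm high; origin at the centre of its underside

How it is judged:
At the end, for the whole second after the job is handed in: The 116 mm panel rests in the frame: underside centre 2 to 18 mm ahead of (cleaner +x) and within 10 mm in height of the seat corner, leaning 18 to 31 degrees, square within 0.08 rad, within 4 mm of touching the fixed wall; guide between 0.0100 and 0.0138 m; both at rest (x of panel_c in the frame of cleaner between 0.002 and 0.018 m and y of panel_c in the frame of cleaner between -0.01 and -0.002 m and z of panel_c in the frame of cleaner between 0.012 and 0.032 m and angle between panel_c's own z axis and vertical between 0.31 and 0.54 rad and angle between the y axis of panel_c and the y axis of cleaner, either way round below 0.08 rad and value of joint guide between 0.01 and 0.0138 m and linear speed of panel_c below 0.02 m/s and velocity of joint guide below 0.005 m/s).
It fails at once if another panel is moved more than 30 mm (distance of any of panel_a, panel_b, panel_d from where it was at the start of the episode above 0.03 m).
It fails at once if a bystander is moved more than 30 mm (distance of any of cup, bottle, tape from where it was at the start of the episode above 0.03 m).
It also fails if it takes over 51 s, if anything falls off the work surface, if the arm or the gripper's body presses on something with over 40 N, if the wrist force passes 120 N, or if a joint passes its speed limit or range.

## Working session

There is one attempt and no reset: what is moved stays moved. The work goes in short steps, Python scripts to look and compute and a shell command to move; the robot and the scene stay as the last step left them, time stands still between calls to the robot, and variables do not carry over. Pictures are saved under pics/ and viewed, at most 10 in all, crops included, and the job is handed in when it is done.

```bash
mkdir -p pics; python3 - <<'E'
from plant import r
import cv2,numpy as np,pickle
print({k:np.round(v,3) for k,v in r.get_state().items()})
o={}
for n in ("scene","side","wrist"):
    s=r.snapshot(n);o[n]=s
    print(n,s["mtx"].round(1).tolist(),s["k1"],np.round(s["cam_to_world"],3).tolist())
    cv2.imwrite(f"pics/{n}0.png",s["img"][:,:,::-1])
pickle.dump(o,open("s0.pkl","wb"))
a=np.vstack([o["scene"]["img"],o["side"]["img"]])[:,:,::-1]
E
```

```text
{'clock': np.float64(0.0), 'q': array([-1.172,  0.69 , -0.195,  1.566,  0.157,  0.903, -0.215]), 'qd': array([ 0.002, -0.   , -0.001,  0.001,  0.001,  0.   ,  0.002]), 'joint_torque': array([ 1.0000e-03, -5.2757e+01, -1.2660e+00, -1.5343e+01, -5.3000e-02,
        7.0000e-03,  0.0000e+00]), 'tool_pos': array([0.223, 0.583, 0.238]), 'eef_rot': array([ 0.181,  0.983, -0.001, -0.   ]), 'contact_force': array([ 1.131,  0.087, -0.269]), 'moment': array([-0.045,  0.023, -0.021]), 'finger_force': np.float64(0.0), 'opening': np.float64(1.005)}
scene [[377.7, 0.0, 248.4], [0.0, 377.7, 192.3], [0.0, 0.0, 1.0]] -0.02624400574156728 [[-0.273, -0.64, 0.718, 1.144], [0.962, -0.181, 0.204, 0.147], [-0.001, 0.747, 0.665, 0.605], [0.0, 0.0, 0.0, 1.0]]
side [[465.5, 0.0, 254.6], [0.0, 465.5, 187.2], [0.0, 0.0, 1.0]] 0.044417701984076095 [[0.969, 0.19, -0.16, 0.389], [-0.248, 0.694, -0.676, -0.879], [-0.018, 0.694, 0.719, 1.01], [0.0, 0.0, 0.0, 1.0]]
wrist [[295.7, 0.0, 250.5], [0.0, 295.7, 188.5], [0.0, 0.0, 1.0]] -0.04512951751936024 [[0.357, -0.902, -0.244, 0.16], [0.934, 0.344, 0.095, 0.608], [-0.002, -0.262, 0.965, 0.384], [0.0, 0.0, 0.0, 1.0]]
```

View pics/scene0.png

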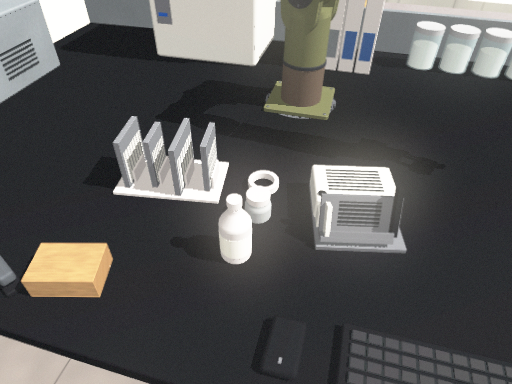

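View pics/side0.png

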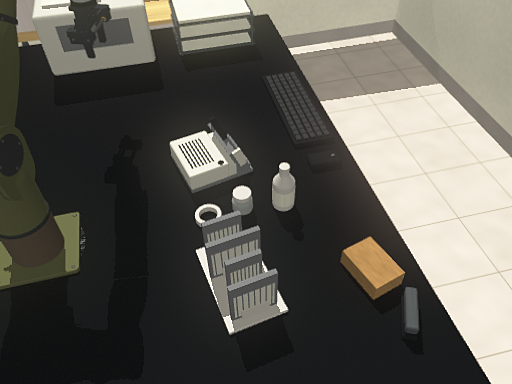

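The scene view shows the rack with four panels at (120-228,120-200), and the cleaner at (310-405,165-250) with its frame facing the camera. The bottle, cup and tape stand between them. The side view shows the panels at (205-280,215-320) and the cleaner at (170-250,125-190). I'll enlarge crops to get exact corners.

```bash
cat > h.py <<'E'
import numpy as np,cv2,pickle
from scipy.spatial.transform import Rotation as R
def ray(s,uv):
    K=np.array(s["mtx"]);d=(np.array(uv,float)-K[:2,2])/K[0,0];p=d.copy()
    for _ in range(20): p=d/(1+s["k1"]*(p@p))
    T=np.array(s["cam_to_world"]);v=T[:3,:3]@[p[0],-p[1],-1];return T[:3,3],v
def onz(s,uv,z):
    c,v=ray(s,uv);return (c+v*(z-c[2])/v[2])
def proj(s,P):
    T=np.array(s["cam_to_world"]);q=T[:3,:3].T@(np.array(P)-T[:3,3]);d=np.array([q[0],-q[1]])/-q[2]
    K=np.array(s["mtx"]);return K[0,0]*d*(1+s["k1"]*(d@d))+K[:2,2]
def tri(a,ua,b,ub):
    A=[];y=[]
    for s,u in((a,ua),(b,ub)):
        c,v=ray(s,u);v=v/np.linalg.norm(v);M=np.eye(3)-np.outer(v,v);A.append(M);y.append(M@c)
    return np.linalg.lstsq(np.vstack(A),np.hstack(y),rcond=None)[0]
def crop(img,x,y,w,h,k):
    return cv2.resize(img[y:y+h,x:x+w,::-1],None,fx=k,fy=k,interpolation=cv2.INTER_CUBIC)
E
python3 - <<'E'
from h import *
o=pickle.load(open("s0.pkl","rb"))
a=crop(o["side"]["img"],190,200,100,150,4);b=crop(o["scene"]["img"],110,110,100+25,100,3)
c=crop(o["scene"]["img"],300,155,110,100,3.5) 
A=np.zeros((600,800,3),np.uint8);A[:600,:400]=a;A[:300,400:775]=b;
c=crop(o["side"]["img"],160,115,100,75,4);A[300:600,400:800]=c
cv2.imwrite("pics/c1.png",A)
cv2.imwrite("pics/c2.png",crop(o["scene"]["img"],300,155,110,100,6)[:600,:660])
E
```

```text
(no output)
```

View pics/c1.png

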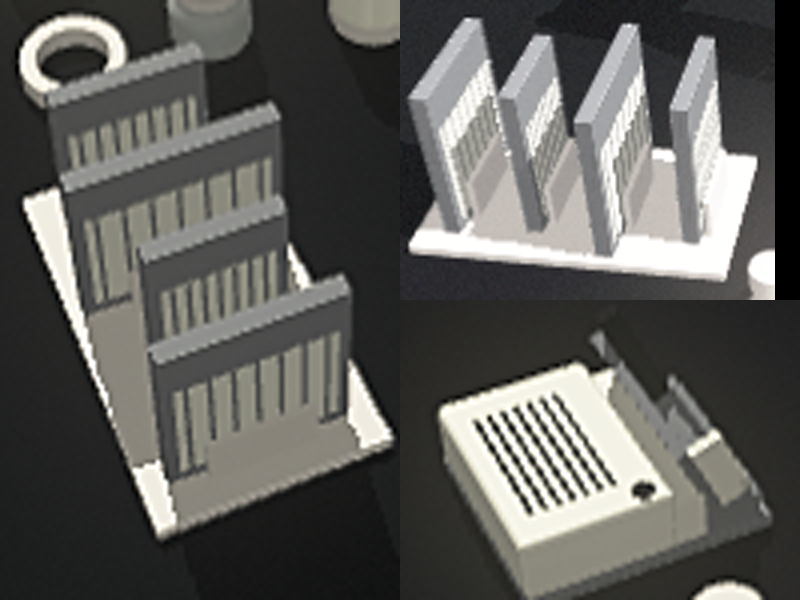

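View pics/c2.png

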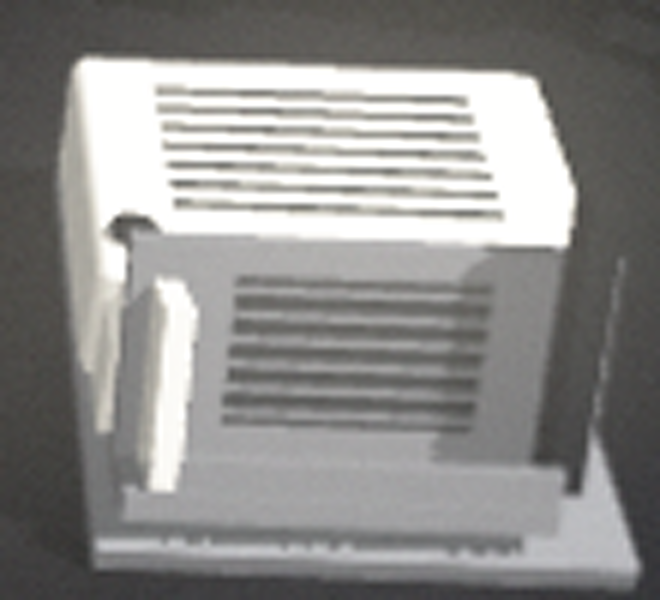

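The crops give clear corners. In the side view the panel tops are P1 at (202,226)-(242,215) and P2 at (206,247)-(260,229), with P3 at (225,266)-(261,252) and P4 at (228,290)-(278,273). The fixed wall is the lit one on the left of the scene view, and the black guide is on the right.

```bash
python3 - <<'E'
from h import *
o=pickle.load(open("s0.pkl","rb"));S=o["side"];C=o["scene"]
sd=lambda x,y:(190+(x+.5)/4-.5,200+(y+.5)/4-.5)
sc=lambda x,y:(110+(x-400)/3,110+y/3)
cl=lambda x,y:(160+(x-400)/4,115+(y-300)/4)
c2=lambda x,y:(300+x/6,155+y/6)
for n,a,b,c,d in(("P1",(50,107),(207,60),(48,94),(195,46)),("P2",(66,191),(283,119),(62,177),(272,105)),("P3",(142,266),(288,210),(138,251),(278,198)),("P4",(154,363),(352,292),(149,348),(342,277))):
    P=[onz(S,sd(*q),.14)[:2] for q in(a,b,c,d)]
    print(n,"w",np.linalg.norm(P[1]-P[0]).round(4),np.linalg.norm(P[3]-P[2]).round(4),"c",np.mean(P,0).round(4),"yaw",np.degrees(np.arctan2(*(P[1]-P[0])[::-1])).round(1))
# P4 in scene: top corners
for n,q in (("P4",[(412,97),(430,100),(466,20),(483,24)]),("P2sc",[(580,120),(598,127),(624,27),(640,30)])):
    P=np.array([onz(C,sc(*p),.14)[:2] for p in q]);print(n,"scene",P.mean(0).round(4),np.linalg.norm(P[2]-P[0]).round(4),np.degrees(np.arctan2(*(P[2]-P[0])[::-1])))
for p in((24,200),(160,537),(392,438)):print("rack",onz(S,sd(*p),.01).round(4))
def fit(P,Q): # yaw+t with Q local
    P=np.array(P);Q=np.array(Q);p=P-P.mean(0);q=Q-Q.mean(0)
    th=np.arctan2((q[:,0]*p[:,1]-q[:,1]*p[:,0]).sum(),(q*p).sum());c,s=np.cos(th),np.sin(th);M=np.array([[c,-s],[s,c]])
    t=P.mean(0)-M@Q.mean(0);return th,t,((Q@M.T+t)-P)
loc=[(-.17,.09),(-.17,-.09),(-.045,-.09),(-.045,.09)]
print(fit([onz(S,cl(*p),.068)[:2] for p in((438,408),(518,548),(674,492),(585,362))],loc))
print(fit([onz(C,c2(*p),.068)[:2] for p in((535,72),(75,57),(100,240),(574,247))],loc))
# bystanders from side, approximate
for n,uv in(("cup scene",(258,210)),("bottle scene base",(236,250)),("tape",(263,183))):print(n,onz(C,uv,.02).round(3))
E
```

```text
P1 w 0.1003 0.0956 c [ 0.477  -0.1444] yaw 6.5
P2 w 0.1359 0.133 c [ 0.4927 -0.2051] yaw 7.8
P3 w 0.0899 0.0865 c [ 0.5017 -0.2693] yaw 10.0
P4 w 0.1157 0.114 c [ 0.5084 -0.3315] yaw 7.7
P4 scene [ 0.5093 -0.3242] 0.1098 -171.61328324728927
P2sc scene [ 0.495  -0.1959] 0.1276 -170.95270044489328
rack [ 0.4038 -0.1214  0.01  ]
rack [ 0.4409 -0.3761  0.01  ]
rack [ 0.5872 -0.3505  0.01  ]
(np.float64(0.21360824301846906), array([0.57495583, 0.21541274]), array([[-1.73270629e-03,  2.84392926e-03],
       [ 2.05766798e-04, -2.87945737e-03],
       [ 1.54692173e-03, -4.25388491e-03],
       [-1.99822368e-05,  4.28941302e-03]]))
(np.float64(0.22242631673287622), array([0.5652231, 0.2186133]), array([[-0.01014127, -0.00292788],
       [-0.00972705, -0.00549868],
       [ 0.00879547, -0.00245843],
       [ 0.01107286,  0.01088499]]))
cup scene [0.563 0.003 0.02 ]
bottle scene base [ 0.684 -0.01   0.02 ]
tape [ 0.47  -0.009  0.02 ]
```

Panel_c (116 mm) is P4, at about (0.510,-0.328) with its width at 8°. The cleaner is at about (0.574,0.216), yawed 12°. I'll move via a viewpoint over the cleaner.

```bash
cat >> h.py <<'E'
def Rt(yaw,tilt=0,az=0):
    """tool y at yaw deg, z down; then tilted by tilt deg about cleaner y (az = cleaner yaw, deg): z-> +x cleaner"""
    y=np.radians(yaw);ty=np.array([np.cos(y),np.sin(y),0]);z=np.array([0,0,-1.])
    M=np.column_stack([np.cross(ty,z),ty,z]);a=np.radians(az)
    return R.from_rotvec(-np.radians(tilt)*np.array([-np.sin(a),np.cos(a),0]))*R.from_matrix(M)
def rows(p0,R0,wps):
    for p,Rn in wps:
        d=R0.inv().apply(np.array(p)-p0)/.15;w=(R0.inv()*Rn).as_rotvec()/(np.pi/2)
        n=max(np.linalg.norm(d)*.15/.05,np.degrees(np.linalg.norm(w)*np.pi/2)/8.59)
        print(np.round(np.r_[d,w],3).tolist(),"rows>=%.1f"%n);p0,R0=np.array(p),Rn
def cur():
    from plant import r
    s=r.get_state();return np.array(s["tool_pos"]),R.from_quat(s["eef_rot"])
E
python3 - <<'E'
from h import *
p,q=cur()
rows(p,q,[((.34,.52,.26),Rt(50)),((.45,.40,.28),Rt(30)),((.54,.26,.30),Rt(12.2)),((.55,.12,.28),Rt(-10)),((.55,-.03,.28),Rt(-35)),((.53,-.18,.26),Rt(-60)),((.51,-.328,.25),Rt(-81.7))])
E
```

```text
[-0.881, -0.117, -0.146, -0.001, 0.0, 0.212] rows>=2.7
[-1.076, -0.141, -0.133, 0.0, 0.0, 0.222] rows>=3.3
[-1.108, 0.053, -0.133, 0.0, 0.0, 0.198] rows>=3.4
[-0.926, -0.132, 0.133, 0.0, 0.0, 0.247] rows>=2.8
[-0.985, 0.174, 0.0, 0.0, 0.0, 0.278] rows>=3.0
[-0.896, 0.464, 0.133, 0.0, 0.0, 0.278] rows>=3.1
[-0.609, 0.788, 0.067, 0.0, 0.0, 0.241] rows>=3.0
```

```bash
python3 -m pendant '[0.5,-0.88,-0.12,-0.15,0,0,0.21, 0.5,-0.88,-0.12,-0.15,0,0,0.21, 0.5,-0.88,-0.12,-0.15,0,0,0.21]' >/dev/null
python3 -m pendant '[0.5,-1,-0.14,-0.13,0,0,0.22, 0.5,-1,-0.14,-0.13,0,0,0.22, 0.5,-1,-0.14,-0.13,0,0,0.22, 0.5,-1,-0.14,-0.13,0,0,0.22]' >/dev/null
python3 -m pendant '[0.5,-1,0.05,-0.13,0,0,0.2, 0.5,-1,0.05,-0.13,0,0,0.2, 0.5,-1,0.05,-0.13,0,0,0.2, 0.5,-1,0.05,-0.13,0,0,0.2, 0.5,-1,0.05,-0.13,0,0,0.2, 0.5,-1,0.05,-0.13,0,0,0.2]'
python3 - <<'E'
from h import *
from plant import r
s=r.snapshot("wrist");pickle.dump(s,open("w1.pkl","wb"));cv2.imwrite("pics/w1.png",crop(s["img"],0,0,512,384,1.5))
print(np.round(s["cam_to_world"],3).tolist())
E
```

```text
clock: 1.45
tool_pos: [0.5227, 0.2842, 0.2998]
eef_rot: [0.625, 0.78, -0.0, -0.001]
contact_force: [-0.1, -0.1, -0.7]
opening: 0.497
finger_force: 0.0
[[0.976, -0.211, -0.054, 0.508], [0.217, 0.942, 0.255, 0.35], [-0.002, -0.261, 0.965, 0.446], [0.0, 0.0, 0.0, 1.0]]
```

View pics/w1.png

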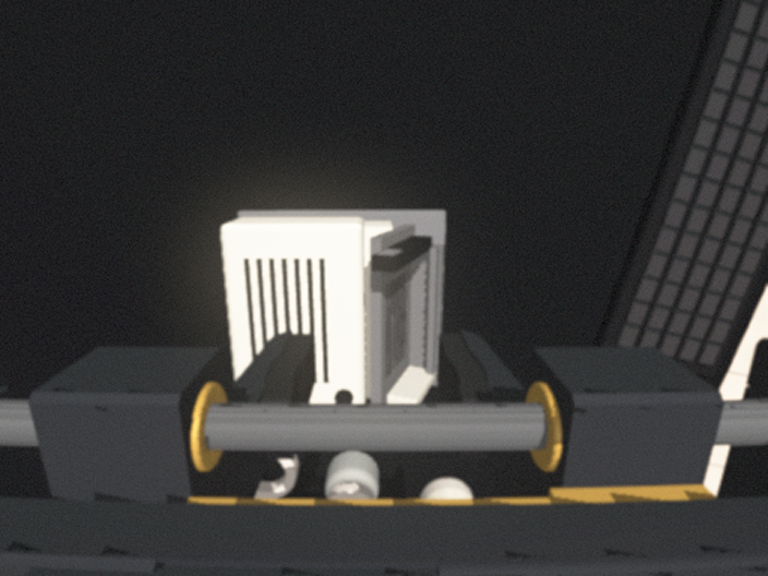

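The wrist view shows the cleaner square to the tool. The housing's top corners are at (222,226) and (363,217) at 1.5x, the black guide's top at (372-432,237-268), and the plinth's far corner at (445,210). I'll use these to check the cleaner pose.

```bash
python3 - <<'E'
from h import *
s=pickle.load(open("w1.pkl","rb"));S=pickle.load(open("s0.pkl","rb"))
t=np.array([.5745,.2155,0]);a=R.from_euler("z",12.24,degrees=True)
for n,uv,z in(("house -x+y",(222,224),.068),("house +x+y",(363,217),.068),("house +x lower",(366,395),.068),("house -x lower",(233,370),.068),("plinth +x+y z0?",(445,210),.01),("plinth -x+y",(238,210),.01),("plinth +x low",(438,370),.01),("guide top a",(432,237),.123),("b",(372,250),.123),("c",(372,268),.123),("d",(432,250),.123)):
    print(n,(a.inv().apply(onz(s,((uv[0]+.5)/1.5-.5,(uv[1]+.5)/1.5-.5),z)-t)*1000).round(1))
# predictions in scene and side of seat-related features
for n,l in(("wall top inner front",(.0-.0247+.02,-.064,.022+.0612)),("plinth +x-y",(.034,-.09,.01)),("plinth +x+y",(.034,.095,.01)),("house",(-.045,.09,.068)),("house -x-y",(-.17,-.09,.068))):
    P=a.apply(l)+t;c=proj(S["scene"],P);print(n,"c2 px",((c-[300,155])*6).round(),"side crop",((proj(S["side"],P)-[160,115])*4+[400,300]).round())
E
```

```text
house -x+y [-169.4   94.7   68. ]
house +x+y [-48.4 101.1  68. ]
house +x lower [-46.  -67.1  68. ]
house -x lower [-170.8  -42.3   68. ]
plinth +x+y z0? [ 29.8 101.7  10. ]
plinth -x+y [-172.8  100.8   10. ]
plinth +x low [ 30.2 -69.2  10. ]
guide top a [  3.9  93.2 123. ]
b [-40.1  83.3 123. ]
c [-40.1  69.6 123. ]
d [  4.2  83.5 123. ]
wall top inner front c2 px [170. 321.] side crop [710. 442.]
plinth +x-y c2 px [ 73. 552.] side crop [774. 518.]
plinth +x+y c2 px [623. 577.] side crop [675. 382.]
house c2 px [599. 291.] side crop [583. 359.]
house -x-y c2 px [57. 52.] side crop [518. 551.]
```

```bash
python3 - <<'E'
from h import *
p,q=cur()
rows(p,q,[((.55,.14,.28),Rt(-10)),((.55,-.01,.28),Rt(-35)),((.53,-.16,.27),Rt(-60)),((.505,-.30,.26),Rt(-81.7))])
E
```

```text
[-0.98, -0.031, 0.13, -0.001, -0.001, 0.251] rows>=3.0
[-0.985, 0.174, 0.0, 0.0, 0.0, 0.278] rows>=3.0
[-0.896, 0.464, 0.067, 0.0, 0.0, 0.278] rows>=3.0
[-0.611, 0.725, 0.067, 0.0, 0.0, 0.241] rows>=2.9
```

```bash
python3 -m pendant '[0.4,-0.98,-0.03,0.13,0,0,0.25, 0.4,-0.98,-0.03,0.13,0,0,0.25, 0.4,-0.98,-0.03,0.13,0,0,0.25]' >/dev/null
python3 -m pendant '[0.4,-0.98,0.17,0,0,0,0.28, 0.4,-0.98,0.17,0,0,0,0.28, 0.4,-0.98,0.17,0,0,0,0.28, 0.4,-0.98,0.17,0,0,0,0.28]' >/dev/null
python3 -m pendant '[0.4,-0.9,0.46,0.07,0,0,0.28, 0.4,-0.9,0.46,0.07,0,0,0.28, 0.4,-0.9,0.46,0.07,0,0,0.28, 0.4,-0.9,0.46,0.07,0,0,0.28]' >/dev/null
python3 -m pendant '[0.4,-0.61,0.72,0.07,0,0,0.24, 0.4,-0.61,0.72,0.07,0,0,0.24, 0.4,-0.61,0.72,0.07,0,0,0.24, 0.4,-0.61,0.72,0.07,0,0,0.24, 0.4,-0.61,0.72,0.07,0,0,0.24, 0.4,-0.61,0.72,0.07,0,0,0.24]'
python3 - <<'E'
from h import *
from plant import r
s=r.snapshot("wrist");pickle.dump(s,open("w2.pkl","wb"));cv2.imwrite("pics/w2.png",crop(s["img"],0,0,512,384,1.5))
print(r.get_state()["q"].round(2))
E
```

```text
clock: 3.2
tool_pos: [0.5039, -0.2973, 0.2592]
eef_rot: [0.997, 0.072, 0.0, -0.001]
contact_force: [0.4, 0.5, 0.5]
opening: 0.395
finger_force: 0.0
[ 0.19  0.65  0.47  1.69 -0.37  0.89 -0.62]
```

View pics/w2.png

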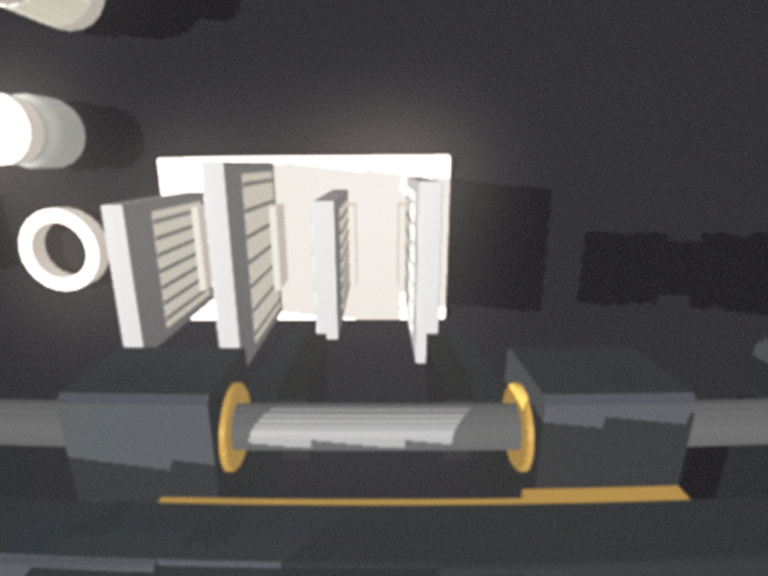

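The wrist view shows panel_c's top face as the light strip from (415-438,180) downward. Its near end is hidden by the gripper below row 333, and the neighbouring panel is at x 317-335.

```bash
python3 - <<'E'
from h import *
s=pickle.load(open("w2.pkl","rb"));g=cv2.cvtColor(s["img"],cv2.COLOR_RGB2GRAY)
for y in (118,125,140,160,180,200,210,218,225,232,238): print(y,g[y,264:300].tolist())
f=lambda x,y:onz(s,((x+.5)/1.5-.5,(y+.5)/1.5-.5),.14)[:2]
e=(f(415,180)+f(438,181))/2;l=(f(416,330)+f(438,330))/2;d=(e-l)/np.linalg.norm(e-l)
print(e,l,np.degrees(np.arctan2(d[1],d[0])),"centre",e-.058*d)
e=(f(206,165)+f(226,165))/2;l=(f(220,340)+f(240,340))/2;d=(e-l)/np.linalg.norm(e-l);print("P2",e,e-.068*d,d)
E
```

```text
118 [242, 242, 247, 255, 255, 255, 255, 245, 220, 214, 207, 199, 201, 190, 191, 190, 203, 224, 242, 251, 255, 255, 255, 255, 255, 252, 249, 253, 255, 255, 255, 255, 255, 255, 255, 253]
125 [241, 246, 255, 255, 255, 255, 255, 255, 254, 245, 226, 208, 202, 202, 208, 225, 236, 240, 240, 240, 240, 240, 239, 238, 240, 238, 238, 237, 237, 234, 230, 228, 236, 240, 239, 212]
140 [234, 222, 229, 238, 240, 235, 212, 192, 207, 244, 255, 255, 250, 224, 216, 231, 240, 241, 241, 239, 239, 238, 238, 238, 236, 238, 237, 236, 236, 227, 224, 233, 239, 238, 223, 162]
160 [228, 223, 231, 239, 239, 233, 216, 204, 196, 207, 229, 243, 227, 202, 219, 238, 240, 239, 236, 236, 236, 237, 237, 235, 234, 234, 236, 233, 230, 222, 223, 233, 238, 230, 187, 112]
180 [226, 222, 230, 237, 238, 230, 204, 182, 221, 255, 255, 252, 227, 203, 221, 233, 237, 236, 234, 236, 235, 236, 233, 234, 234, 233, 232, 233, 227, 222, 231, 237, 237, 219, 145, 80]
200 [236, 243, 255, 255, 255, 255, 241, 190, 216, 242, 243, 232, 214, 220, 234, 237, 234, 234, 234, 232, 233, 233, 232, 232, 232, 232, 233, 224, 217, 227, 236, 235, 218, 143, 7
[... 320 characters left out ...]
, 204, 137, 80, 65, 67, 69, 65, 66, 64]
225 [62, 69, 68, 67, 69, 66, 68, 70, 75, 108, 156, 185, 195, 209, 228, 234, 233, 233, 231, 217, 148, 86, 64, 62, 63, 57, 59, 62, 67, 61, 63, 64, 60, 65, 66, 61]
232 [68, 63, 65, 65, 67, 66, 65, 64, 67, 70, 93, 141, 185, 219, 231, 233, 232, 233, 230, 208, 139, 72, 56, 59, 63, 61, 64, 61, 66, 64, 60, 62, 63, 62, 60, 61]
238 [66, 64, 61, 68, 67, 61, 67, 66, 64, 63, 64, 84, 152, 211, 229, 232, 231, 231, 224, 188, 119, 67, 52, 56, 60, 58, 60, 58, 58, 62, 60, 61, 61, 60, 61, 59]
[ 0.56389945 -0.31809975] [ 0.47212177 -0.33441778] 10.081809473582211 centre [ 0.50679503 -0.32825289]
P2 [ 0.55544402 -0.19523858] [ 0.48804883 -0.20428775] [0.99110584 0.13307596]
```

```bash
python3 - <<'E'
from h import *
s=pickle.load(open("w2.pkl","rb"))
P=np.array([onz(s,u,.14)[:2] for u in((286.2,125),(285.8,140),(285.2,160),(285,180),(284.2,200))])
k,b=np.polyfit(P[:,0],P[:,1],1);print(P.round(4),np.degrees(np.arctan(k)),"y at .508",k*.508+b)
print("end",[onz(s,(286,v),.14)[:2].round(4) for v in(118,119.5,121)])
yaw=-81.7
p,q=cur();x=.508
rows(p,q,[((x,k*x+b,.19),Rt(yaw)),((x,k*x+b,.107),Rt(yaw))])
E
```

```text
[[ 0.5601 -0.3206]
 [ 0.5471 -0.3225]
 [ 0.5292 -0.3251]
 [ 0.5108 -0.3281]
 [ 0.4917 -0.3307]] 8.493030852977029 y at .508 -0.328328833088501
end [array([ 0.566 , -0.3194]), array([ 0.5647, -0.3196]), array([ 0.5634, -0.3198])]
[-0.002, 0.209, 0.462, -0.001, -0.0, -0.001] rows>=1.5
[0.0, 0.0, 0.553, 0.0, 0.0, 0.0] rows>=1.7
```

```bash
python3 -m pendant '[0.4,0,0.21,0.46,0,0,0, 0.4,0,0.21,0.46,0,0,0, 0.4,0,0.21,0.46,0,0,0, 0.4,0,0.21,0.7,0,0,0, 0.4,0,0.21,0.88,0,0,0, 0.4,0,0.21,1,0,0,0, 0.4,0,0.21,1,0,0,0, 0.4,0,0.21,1,0,0,0]'
python3 -m pendant '[0,0,0,0,0,0,0, 0,0,0,0,0,0,0, 0,0,0,0,0,0,0, 0,0,0,0,0,0,0, 0,0,0,0,0,0,0, 0,0,0,0,0,0,0]' 40
```

```text
clock: 4.05
tool_pos: [0.508, -0.331, 0.1111]
eef_rot: [0.998, 0.07, 0.001, 0.0]
contact_force: [0.7, 1.1, -0.3]
opening: 0.4
finger_force: 0.0
clock: 4.65
tool_pos: [0.5072, -0.3316, 0.1107]
eef_rot: [0.998, 0.069, 0.001, -0.0]
contact_force: [-0.7, 2.6, 6.4]
opening: 0.155
finger_force: 39.8
```

Grip is good: the opening is 13.6 mm at 40 N. Next I lift and carry the panel over.

```bash
cat >> h.py <<'E'
def place(up,n=.011,yc=-.003,t=(.572,.220),yaw=12.6,L=.1007,tilt=22):
    a=R.from_euler("z",yaw,degrees=True);c,s=np.cos(np.radians(22)),np.sin(np.radians(22));c2,s2=np.cos(np.radians(tilt)),np.sin(np.radians(tilt))
    P=np.array([0,yc,.022])+n*np.array([c,0,s])+up*np.array([-s,0,c])+L*np.array([-s2,0,c2])
    return a.apply(P)+[*t,0], Rt(yaw,tilt,yaw)
E
python3 - <<'E'
from h import *
p,q=cur()
print(place(.09)[0],place(.09)[1].apply([0,0,1]))
rows(p,q,[((.508,-.331,.26),Rt(-82)),((.49,-.20,.30),Rt(-65)),((.50,-.06,.30),Rt(-40)),((.52,.08,.30),Rt(-15)),((.53,.18,.27),Rt(8)),place(.09),place(.05),place(0)])
E
```

```text
[0.5128908  0.20371349 0.20293463] [ 0.36558485  0.0817179  -0.92718385]
[0.007, -0.003, -0.995, -0.0, -0.001, -0.001] rows>=3.0
[0.003, -0.882, -0.267, 0.0, 0.0, -0.189] rows>=2.8
[0.455, -0.818, 0.0, 0.0, 0.0, -0.278] rows>=2.9
[0.801, -0.498, 0.0, 0.0, 0.0, -0.278] rows>=2.9
[0.661, -0.108, 0.2, 0.0, 0.0, -0.256] rows>=2.7
[0.172, -0.091, 0.447, -0.244, 0.01, -0.05] rows>=2.6
[0.0, -0.0, 0.267, 0.0, 0.0, 0.0] rows>=0.8
[-0.0, 0.0, 0.333, 0.0, 0.0, 0.0] rows>=1.0
```

```bash
python3 -m pendant '[0,0,0,-0.12,0,0,0, 0,0,0,-0.24,0,0,0, 0,0,0,-0.36,0,0,0, 0,0,0,-0.5,0,0,0, 0,0,0,-0.7,0,0,0, 0,0,0,-0.85,0,0,0, 0,0,0,-1,0,0,0, 0,0,0,-1,0,0,0]' 40
python3 -m pendant '[0,0,-0.22,-0.08,0,0,-0.05, 0,0,-0.44,-0.14,0,0,-0.1, 0,0,-0.66,-0.2,0,0,-0.15, 0,0,-0.88,-0.27,0,0,-0.19, 0,0,-0.88,-0.27,0,0,-0.19]' >/dev/null
python3 -m pendant '[0,0.11,-0.2,0,0,0,-0.07, 0,0.22,-0.4,0,0,0,-0.14, 0,0.34,-0.61,0,0,0,-0.21, 0,0.45,-0.82,0,0,0,-0.28, 0,0.45,-0.82,0,0,0,-0.28]' >/dev/null
python3 -m pendant '[0,0.2,-0.12,0,0,0,-0.07, 0,0.4,-0.25,0,0,0,-0.14, 0,0.6,-0.37,0,0,0,-0.21, 0,0.8,-0.5,0,0,0,-0.28, 0,0.8,-0.5,0,0,0,-0.28]' >/dev/null
python3 -m pendant '[0,0.16,-0.03,0.05,0,0,-0.06, 0,0.33,-0.05,0.1,0,0,-0.13, 0,0.5,-0.08,0.15,0,0,-0.2, 0,0.66,-0.11,0.2,0,0,-0.26, 0,0.66,-0.11,0.2,0,0,-0.26, 0,0.66,-0.11,0.2,0,0,-0.26]'
python3 -c "
from h import *
p,q=cur();rows(p,q,[place(.115),place(.09)])
from plant import r
print(r.get_state()['q'].round(2))"
```

```text
clock: 5.45
tool_pos: [0.5078, -0.3332, 0.2625]
eef_rot: [0.998, 0.069, 0.002, 0.002]
contact_force: [-0.1, -0.7, -2.6]
opening: 0.152
finger_force: 39.7
clock: 7.55
tool_pos: [0.5258, 0.1775, 0.2692]
eef_rot: [0.652, 0.758, -0.001, -0.0]
contact_force: [-0.3, -0.6, -1.6]
opening: 0.16
finger_force: 39.8
[0.182, -0.121, 0.287, -0.246, 0.009, -0.043] rows>=2.6
[0.0, 0.0, 0.167, 0.0, 0.0, 0.0] rows>=0.5
[-0.45  0.56  0.06  1.75 -0.04  0.84 -0.22]
```

```bash
python3 -m pendant '[0,0.09,-0.06,0.14,-0.12,0,-0.02, 0,0.18,-0.12,0.29,-0.245,0.01,-0.045, 0,0.18,-0.12,0.29,-0.245,0.01,-0.045, 0,0.18,-0.12,0.29,-0.245,0.01,-0.045, 0,0.18,-0.12,0.29,-0.245,0.01,-0.045, 0,0.18,-0.12,0.29,-0.245,0.01,-0.045]'
python3 - <<'E'
from h import *
from plant import r
A=np.zeros((600,800,3),np.uint8);o={}
for n in("scene","side"): o[n]=r.snapshot(n)
pickle.dump(o,open("s1.pkl","wb"))
A[:600,:400]=crop(o["scene"]["img"],310,105,100,150,4);A[:600,400:800]=crop(o["side"]["img"],160,55,100,150,4);cv2.imwrite("pics/s1.png",A)
p,q=cur();rows(p,q,[place(.115)])
E
```

```text
clock: 8.15
tool_pos: [0.5049, 0.2017, 0.2271]
eef_rot: [0.613, 0.767, 0.15, 0.119]
contact_force: [0.3, 0.2, -2.5]
opening: 0.152
finger_force: 39.8
[-0.003, -0.018, 0.003, 0.002, -0.002, 0.001] rows>=0.1
```

View pics/s1.png

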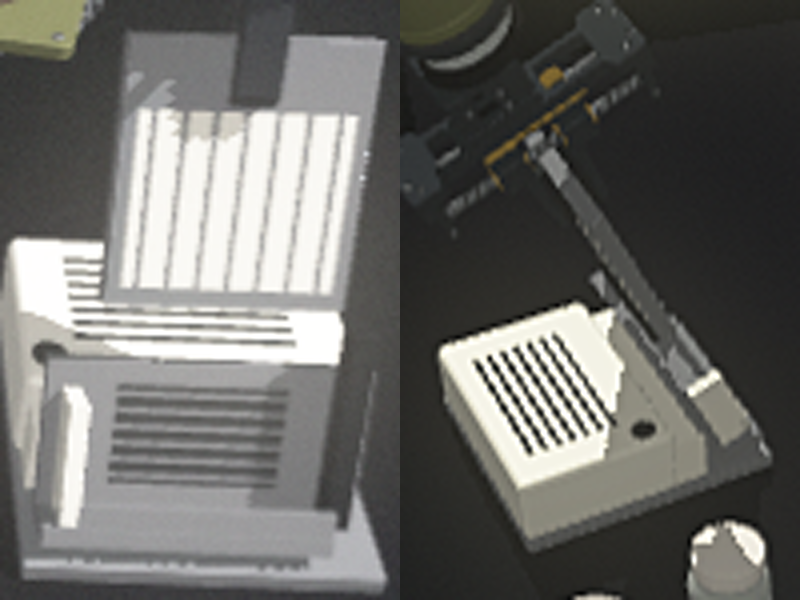

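The picture shows the panel held square above the frame. Its bottom edge in the scene crop runs (105,303)-(340,312). I'll compare the panel and cleaner offsets in the same images so the calibration bias cancels.

```bash
python3 - <<'E'
from h import *
o=pickle.load(open("s1.pkl","rb"));S=o["side"];C=o["scene"]
p,q=cur()
T=np.array([.572,.220,0]);a=R.from_euler("z",12.6,degrees=True)
sc=lambda x,y:np.array((310+(x+.5)/4-.5,105+(y+.5)/4-.5));sd=lambda x,y:np.array((160+(x-399.5)/4-.5,55+(y+.5)/4-.5))
def J(s,P,d):# image displacement per mm along cleaner axes
    return np.column_stack([(proj(s,P+a.apply(np.eye(3)[k]*.001))-proj(s,P)) for k in d])
def show(n,s,P,uv,d=(0,1)):
    e=uv-proj(s,P);print(n,"pixerr",e.round(2),"-> mm cleaner",d,np.linalg.solve(J(s,P,d),e).round(1))
# panel corners in tool frame: z=.1007 bottom, x=+-.058, y=+-.007 (tool +y = cleaner +x side)
tp=lambda x,y,z:p+q.apply([x,y,z])
show("panel bot front -y sc",C,tp(-.058,.007,.1007),sc(105,303));show("panel bot front +y sc",C,tp(.058,.007,.1007),sc(341,313))
show("panel top front +y sc",C,tp(.058,.007,-.0293),sc(387,40));show("panel top front -y sc",C,tp(-.058,.007,-.0293),sc(126,35))
cp=lambda x,y,z:a.apply([x,y,z])+T
show("plinth +x-y sc",C,cp(.034,-.09,0),sc(22,580));show("plinth +x+y sc",C,cp(.034,.095,0),sc(386,592))
show("house -x-y sc",C,cp(-.17,-.09,.068),sc(8,240))
show("house -x-y sd",S,cp(-.17,-.09,.068),sd(518,548));show("house -x+y sd",S,cp(-.17,.09,.068),sd(438,348));show("house +x-y sd",S,cp(-.045,-.09,.068),sd(676,432))
show("plinth +x-y sd",S,cp(.034,-.09,0),sd(772,467))
# expected frame things, in both crops
for n,l in(("back top -y",(-.030,-.064,.0962)),("back top +y",(-.030,.064,.0962)),("lip top front -y",(.0215,-.064,.0436)),("lip top front+y",(.0215,.064,.0436)),("panel seat botfront -y",(.013,-.061,.0272)),("guide innertop",(-.0408+.01,.062,.123))):
    print(n,"sc",((proj(C,cp(*l))-[310,105])*4).round(),"sd",((proj(S,cp(*l))-[160,55])*4+[400,0]).round())
for n,l in(("bot back -y",(-.058,-.007,.1007)),("bot front -y",(-.058,.007,.1007)),("top back -y",(-.058,-.007,-.0293))):print("panel",n,"sd",((proj(S,tp(*l))-[160,55])*4+[400,0]).round())
E
```

```text
panel bot front -y sc pixerr [ 0.28 -1.18] -> mm cleaner (0, 1) [-3.6  0.9]
panel bot front +y sc pixerr [-1.39 -0.64] -> mm cleaner (0, 1) [-1.8 -2.2]
panel top front +y sc pixerr [-0.32 -0.6 ] -> mm cleaner (0, 1) [-2.1 -0. ]
panel top front -y sc pixerr [-1.12 -0.05] -> mm cleaner (0, 1) [-0. -2.]
plinth +x-y sc pixerr [ 0.99 -0.27] -> mm cleaner (0, 1) [-0.8  2.1]
plinth +x+y sc pixerr [ 1.29 -0.98] -> mm cleaner (0, 1) [-2.7  3.3]
house -x-y sc pixerr [0.51 1.21] -> mm cleaner (0, 1) [4.6 0.9]
house -x-y sd pixerr [ 0.34 14.68] -> mm cleaner (0, 1) [-21.1 -56.8]
house -x+y sd pixerr [1.49 0.61] -> mm cleaner (0, 1) [ 3.1 -5. ]
house +x-y sd pixerr [ 0.4  -0.38] -> mm cleaner (0, 1) [1.7 1. ]
plinth +x-y sd pixerr [0.12 0.55] -> mm cleaner (0, 1) [-0.8 -2.4]
back top -y sc [ 81. 360.] sd [674. 376.]
back top +y sc [338. 369.] sd [606. 281.]
lip top front -y sc [ 77. 506.] sd [739. 407.]
lip top front+y sc [335. 516.] sd [670. 313.]
panel seat botfront -y sc [ 77. 516.] sd [728. 424.]
guide innertop sc [347. 327.] sd [603. 255.]
panel bot back -y sd [661. 340.]
panel bot front -y sd [677. 329.]
panel top back -y sd [584. 225.]
```

```bash
python3 -m pendant '[0,0.015,-0.01,0.1,0,0,0, 0,0.015,-0.01,0.2,0,0,0, 0,0.015,-0.01,0.3,0,0,0, 0,0.015,-0.01,0.4,0,0,0, 0,0.015,-0.01,0.5,0,0,0, 0,0.015,-0.01,0.57,0,0,0, 0,0.015,-0.01,0.57,0,0,0, 0,0.015,-0.01,0.57,0,0,0]'
python3 - <<'E'
from h import *
from plant import r
A=np.zeros((600,800,3),np.uint8);o={}
for n in("scene","side"): o[n]=r.snapshot(n)
pickle.dump(o,open("s2.pkl","wb"))
A[:600,:400]=crop(o["scene"]["img"],310,155,80,120,5)[:600,:400];A[:600,400:800]=crop(o["side"]["img"],190,85,80,120,5);cv2.imwrite("pics/s2.png",A)
p,q=cur();rows(p,q,[place(.03,yc=-.001)])
E
```

```text
clock: 9.05
tool_pos: [0.5206, 0.2016, 0.1571]
eef_rot: [0.613, 0.771, 0.129, 0.118]
contact_force: [-35.5, -12.5, 53.5]
opening: 0.161
finger_force: 40.1
[0.04, 0.08, 0.088, -0.023, 0.014, 0.009] rows>=0.4
```

View pics/s2.png

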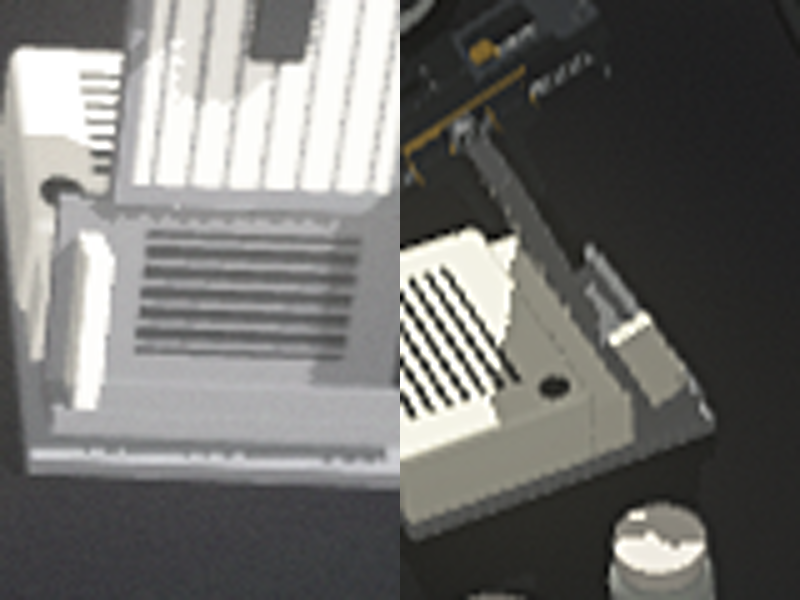

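The panel landed on the top edge of the back and slipped up in the grip. I'll lift off along the slope and measure again.

```bash
python3 -m pendant '[0,0,0,-0.15,0,0,0, 0,0,0,-0.3,0,0,0, 0,0,0,-0.45,0,0,0, 0,0,0,-0.45,0,0,0, 0,0,0,-0.45,0,0,0, 0,0,0,-0.45,0,0,0]'
python3 - <<'E'
from h import *
from plant import r
A=np.zeros((600,800,3),np.uint8);o={}
for n in("scene","side"): o[n]=r.snapshot(n)
pickle.dump(o,open("s3.pkl","wb"))
A[:600,:400]=crop(o["scene"]["img"],310,105,100,150,4);A[:600,400:800]=crop(o["side"]["img"],160,55,100,150,4);cv2.imwrite("pics/s3.png",A)
p,q=cur();rows(p,q,[place(.115)]);print(r.get_state()["moment"])
E
```

```text
clock: 9.75
tool_pos: [0.499, 0.1963, 0.2152]
eef_rot: [0.613, 0.771, 0.124, 0.118]
contact_force: [0.7, 0.6, -2.0]
opening: 0.155
finger_force: 40.0
[0.024, 0.066, -0.057, -0.026, 0.018, 0.009] rows>=0.3
[-0.11569027  0.47957694 -0.01354762]
```

View pics/s3.png

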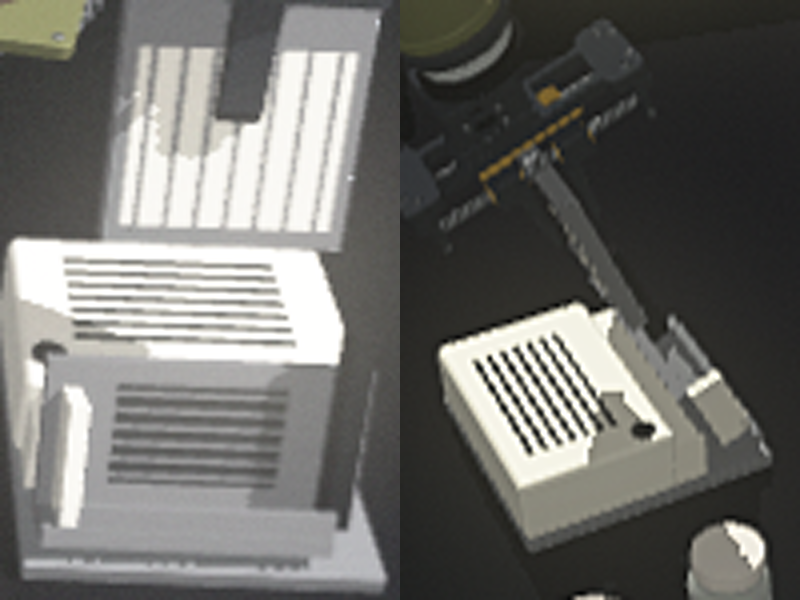

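The view shows the panel clear of the frame again. Its bottom edge in the scene crop now runs (103,238)-(340,248), so it slid up between the fingers. I'll compute how the panel sits in the grip.

```bash
cat > m.py <<'E'
from h import *
def ingrip(s,uvs,yt=.007):
    p,q=cur();n=q.apply([0,1,0]);out=[]
    for uv in uvs:
        c,v=ray(s,uv);P=c+v*((p+yt*n-c)@n)/(v@n);out.append(q.inv().apply(P-p))
    return np.array(out)
E
python3 - <<'E'
from m import *
o=pickle.load(open("s3.pkl","rb"));C=o["scene"];S=o["side"]
sc=lambda x,y:np.array((310+(x+.5)/4-.5,105+(y+.5)/4-.5))
print(ingrip(C,[sc(103,239),sc(340,248),sc(383,10)]).round(4), cur()[1].apply([0,0,1]).round(3))
a=R.from_euler("z",12.6,degrees=True)
p,q=cur();print("tool axes in cleaner",a.inv().apply(q.as_matrix().T).round(3).tolist())
# side check: predicted bottom corners for L from above
L=ingrip(C,[sc(103,239),sc(340,248)])[:,2].mean()
for l in((-.058,-.007,L),(-.058,.007,L),(-.058,-.007,L-.13)):print(l,((proj(S,p+q.apply(l))-[160,55])*4+[400,0]).round())
E
```

```text
[[-0.0526  0.007   0.0634]
 [ 0.0619  0.007   0.0611]
 [ 0.0601  0.007  -0.0531]] [ 0.334  0.046 -0.941]
tool axes in cleaner [[-0.003, 1.0, -0.031], [0.942, 0.013, 0.336], [0.336, -0.028, -0.941]]
(-0.058, -0.007, np.float64(0.06227958050937684)) [630. 330.]
(-0.058, 0.007, np.float64(0.06227958050937684)) [646. 319.]
(-0.058, -0.007, np.float64(-0.06772041949062316)) [553. 203.]
```

The panel now sits 38 mm too high in the grip. I'll stand it upright on the flat housing top, regrip it at the original height, and then insert it with force-guarded moves.

```bash
python3 - <<'E'
from h import *
p,q=cur()
rows(p,q,[((.4687,.1918,.20),Rt(12.6)),((.4687,.1918,.140),Rt(12.6))])
E
```

```text
[0.016, -0.221, 0.025, 0.218, 0.019, 0.005] rows>=2.3
[0.0, 0.0, 0.4, 0.0, 0.0, 0.0] rows>=1.2
```

```bash
python3 -m pendant '[0,0.01,-0.11,0,0.11,0.01,0, 0,0.016,-0.22,0.025,0.218,0.019,0.005, 0,0.016,-0.22,0.025,0.218,0.019,0.005, 0,0.016,-0.22,0.025,0.218,0.019,0.005, 0,0.016,-0.22,0.025,0.218,0.019,0.005, 0,0.016,-0.22,0.025,0.218,0.019,0.005]'
python3 -m pendant '[0,0,0,0.1,0,0,0, 0,0,0,0.2,0,0,0, 0,0,0,0.3,0,0,0, 0,0,0,0.36,0,0,0, 0,0,0,0.38,0,0,0, 0,0,0,0.38,0,0,0]'
python3 -m pendant '[0,0,0,0.02,0,0,0, 0,0,0,0.02,0,0,0]'
```

```text
clock: 10.45
tool_pos: [0.4676, 0.1919, 0.2006]
eef_rot: [0.624, 0.781, 0.0, 0.001]
contact_force: [-0.3, 0.4, -1.7]
opening: 0.153
finger_force: 40.0
clock: 11.05
tool_pos: [0.4682, 0.1925, 0.1441]
eef_rot: [0.624, 0.781, 0.001, 0.0]
contact_force: [0.1, -0.1, -2.2]
opening: 0.156
finger_force: 40.0
clock: 11.25
tool_pos: [0.4688, 0.1924, 0.1413]
eef_rot: [0.625, 0.781, 0.001, 0.0]
contact_force: [-0.4, -0.6, -2.0]
opening: 0.158
finger_force: 40.0
```

```bash
python3 -m pendant '[0,0,0,0.02,0,0,0, 0,0,0,0.045,0,0,0, 0,0,0,0.045,0,0,0]' | sed -n 2,4p
python3 -m pendant '[0,0,0,0.02,0,0,0, 0,0,0,0.02,0,0,0]'| sed -n 2,4p
python3 -m pendant '[0,0,0,0.015,0,0,0, 0,0,0,0.015,0,0,0]'| sed -n 2,4p
```

```text
tool_pos: [0.4684, 0.1921, 0.1339]
eef_rot: [0.625, 0.781, 0.0, -0.0]
contact_force: [-0.5, -0.4, -2.0]
tool_pos: [0.4685, 0.1938, 0.1324]
eef_rot: [0.624, 0.781, 0.002, -0.0]
contact_force: [-2.1, 1.7, 8.1]
tool_pos: [0.4684, 0.194, 0.1322]
eef_rot: [0.624, 0.781, 0.002, 0.001]
contact_force: [-6.6, -0.7, 28.9]
```

```bash
python3 -m pendant '[0.22,0,0,0,0,0,0, 0.22,0,0,0,0,0,0, 0.22,0,0,-0.06,0,0,0, 0.22,0,0,-0.12,0,0,0, 0.22,0,0,-0.18,0,0,0, 0.22,0,0,-0.22,0,0,0, 0.22,0,0,-0.25,0,0,0, 0.22,0,0,-0.25,0,0,0]'
python3 -m pendant '[0,0,0,0,0,0,0, 0,0,0,0,0,0,0, 0,0,0,0,0,0,0, 0,0,0,0,0,0,0]' 50
python3 - <<'E'
from m import *
from plant import r
s=r.snapshot("scene");S=r.snapshot("side");pickle.dump((s,S),open("s4.pkl","wb"))
A=np.zeros((600,800,3),np.uint8);A[:600,:400]=crop(s["img"],310,65,100,150,4);A[:600,400:]=crop(S["img"],160,55,100,150,4);cv2.imwrite("pics/s4.png",A)
E
```

```text
clock: 12.75
tool_pos: [0.469, 0.1924, 0.1672]
eef_rot: [0.625, 0.781, 0.001, 0.0]
contact_force: [-0.5, 0.4, -1.2]
opening: 0.219
finger_force: 0.0
clock: 13.15
tool_pos: [0.4687, 0.1922, 0.1665]
eef_rot: [0.625, 0.781, 0.001, 0.0]
contact_force: [0.4, -1.4, 3.4]
opening: 0.148
finger_force: 50.0
```

View pics/s4.png

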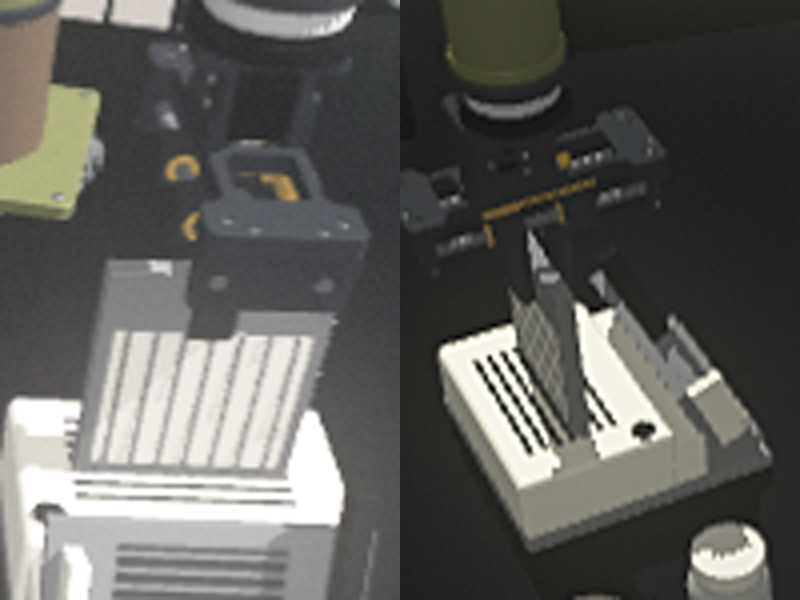

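The panel stands upright on the housing. Its bottom corners in the scene crop are about (80,472) and (290,472), and its -y foot in the side crop is near (579,435). The foot against the housing edge gives the cleaner's position relative to the tool.

```bash
python3 - <<'E'
from m import *
C,S=pickle.load(open("s4.pkl","rb"));p,q=cur()
sc=lambda x,y:np.array((310+(x+.5)/4-.5,65+(y+.5)/4-.5));sd=lambda x,y:np.array((160+(x-399.5)/4-.5,55+(y+.5)/4-.5))
print("in tool (sc)",ingrip(C,[sc(80,472),sc(290,474),sc(108,262),sc(331,318)]).round(4))
a=R.from_euler("z",12.6,degrees=True);T=np.array([.572,.22,0])
f=lambda P:(a.inv().apply(P-T)*1000).round(1)
print("tool foot pred -y",f(p+q.apply([-.058,0,.0985])))
for n,u in(("foot back",(571,429)),("foot front",(588,437)),("h+x-y",(676,432)),("h+x+y",(585,302)),("h-x+y",(438,348)),("h-x-y",(518,488))):print("sd",n,f(onz(S,sd(*u),.068)))
for n,u in(("foot front -y",(80,472)),("foot front+y",(290,474)),("h-x-y",(6,400)),("h front right",(343,505)),("h right top",(318,412))):print("sc",n,f(onz(C,sc(*u),.068)))
for n,u in(("plinth +x+y",0),):pass
E
```

```text
in tool (sc) [[-0.05    0.007   0.0964]
 [ 0.0635  0.007   0.0926]
 [-0.0551  0.007  -0.038 ]
 [ 0.0604  0.007  -0.0095]]
tool foot pred -y [-106.7  -62.5   68. ]
sd foot back [-110.9  -49.4   68. ]
sd foot front [-103.1  -63.3   68. ]
sd h+x-y [-43.3 -89.   68. ]
sd h+x+y [-43.8  83.3  68. ]
sd h-x+y [-166.9   85.    68. ]
sd h-x-y [-168.6  -89.2   68. ]
sc foot front -y [-102.3  -53.9   68. ]
sc foot front+y [-107.    61.8   68. ]
sc h-x-y [-165.3  -90.3   68. ]
sc h front right [-82.5  85.2  68. ]
sc h right top [-164.2   89.7   68. ]
```

```bash
python3 - <<'E'
from h import *
p,q=cur();k=dict(n=.016,yc=-.0085,t=(.578,.2213),L=.0985)
rows(p,q,[(p+[0,0,.075],q),place(.10,**k),place(.03,**k)])
E
```

```text
[0.0, 0.001, -0.5, 0.0, 0.0, 0.0] rows>=1.5
[-0.027, 0.356, 0.197, -0.244, -0.001, 0.001] rows>=2.6
[-0.0, 0.0, 0.467, 0.0, 0.0, 0.0] rows>=1.4
```

```bash
python3 -m pendant '[0,0,0,-0.17,0,0,0, 0,0,0,-0.34,0,0,0, 0,0,0,-0.5,0,0,0, 0,0,0,-0.5,0,0,0, 0,0,0,-0.5,0,0,0]' | sed -n 2,3p
python3 -m pendant '[0,-0.01,0.12,0.05,-0.08,0,0, 0,-0.02,0.24,0.1,-0.16,0,0, 0,-0.027,0.356,0.2,-0.244,0,0, 0,-0.027,0.356,0.2,-0.244,0,0, 0,-0.027,0.356,0.2,-0.244,0,0, 0,-0.027,0.356,0.2,-0.244,0,0, 0,-0.027,0.356,0.2,-0.244,0,0]'
python3 - <<'E'
from h import *
p,q=cur();k=dict(n=.016,yc=-.0085,t=(.578,.2213),L=.0985)
rows(p,q,[place(.10,**k)])
E
```

```text
tool_pos: [0.4682, 0.1917, 0.2408]
eef_rot: [0.625, 0.781, 0.0, -0.0]
clock: 14.45
tool_pos: [0.5216, 0.2007, 0.2113]
eef_rot: [0.613, 0.766, 0.149, 0.118]
contact_force: [-0.1, -0.6, -2.8]
opening: 0.153
finger_force: 50.0
[-0.005, 0.002, -0.005, -0.0, -0.002, 0.0] rows>=0.0
```

Next I lower along the slope, watching the force, to about 30 mm above the floor.

```bash
python3 -m pendant '[0,0,0,0.1,0,0,0, 0,0,0,0.2,0,0,0, 0,0,0,0.2,0,0,0]' | sed -n 2,4p
python3 - <<'E'
from m import *
from plant import r
s=r.snapshot("scene");S=r.snapshot("side");pickle.dump((s,S),open("s5.pkl","wb"))
A=np.zeros((600,800,3),np.uint8);A[:600,:400]=crop(s["img"],310,125,80,120,5);A[:600,400:]=crop(S["img"],190,75,80,120,5);cv2.imwrite("pics/s5.png",A)
E
```

```text
tool_pos: [0.5335, 0.2029, 0.1836]
eef_rot: [0.614, 0.766, 0.15, 0.119]
contact_force: [0.3, -0.4, -0.8]
```

View pics/s5.png

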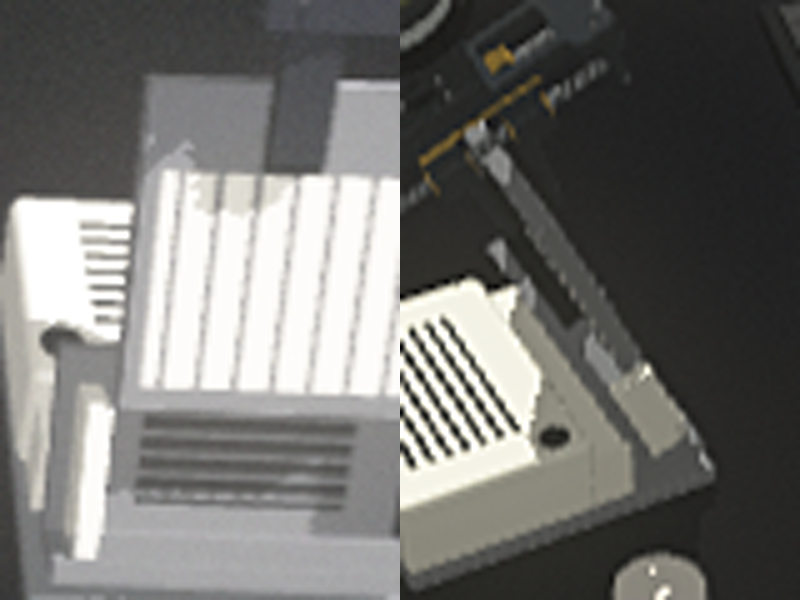

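No contact so far: the panel is in front of the back and about 5 mm clear of the fixed wall. Its left edge is at (122,408) and the wall edge runs (112,385)-(98,555). I'll shift 1.5 mm toward the wall and go down.

```bash
python3 -m pendant '[0,-0.01,0,0.07,0,0,0, 0,-0.01,0,0.14,0,0,0, 0,-0.01,0,0.14,0,0,0]' | sed -n 2,4p
python3 -m pendant '[0,0,0,0.06,0,0,0, 0,0,0,0.13,0,0,0, 0,0,0,0.13,0,0,0]' | sed -n 2,4p
python3 -m pendant '[0,0,-0.02,0,0,0,0, 0,0,-0.02,0,0,0,0, 0,0,-0.02,0,0,0,0]' | sed -n 2,4p
```

```text
tool_pos: [0.541, 0.2028, 0.1639]
eef_rot: [0.614, 0.766, 0.15, 0.118]
contact_force: [-0.3, 0.2, -2.4]
tool_pos: [0.5478, 0.2044, 0.146]
eef_rot: [0.614, 0.766, 0.149, 0.118]
contact_force: [-0.1, 0.5, -2.4]
tool_pos: [0.5446, 0.2038, 0.1456]
eef_rot: [0.613, 0.766, 0.149, 0.119]
contact_force: [-1.3, 0.9, -1.8]
```

```bash
for i in 1; do python3 -m pendant '[0,0,-0.012,0,0,0,0, 0,0,-0.012,0,0,0,0]' | sed -n 2,4p; done
python3 -m pendant '[0,0,-0.012,0,0,0,0, 0,0,-0.012,0,0,0,0]' | sed -n 2,4p
python3 -c "
from h import *
p,q=cur();rows(p,q,[place(.03,n=.016,yc=-.010,t=(.578,.2213),L=.0985)])"
```

```text
tool_pos: [0.5431, 0.2035, 0.1446]
eef_rot: [0.613, 0.766, 0.149, 0.119]
contact_force: [0.0, 0.6, -1.9]
tool_pos: [0.5414, 0.2031, 0.1437]
eef_rot: [0.613, 0.766, 0.149, 0.119]
contact_force: [-0.1, 0.5, -1.4]
[-0.001, 0.048, -0.005, 0.0, -0.001, 0.001] rows>=0.1
```

```bash
python3 -m pendant '[0,0,0,0.05,0,0,0, 0,0,0,0.09,0,0,0, 0,0,0,0.09,0,0,0]' | sed -n 2,4p
python3 -m pendant '[0,0,0,0.03,0,0,0, 0,0,0,0.05,0,0,0, 0,0,0,0.05,0,0,0]' | sed -n 2,4p
python3 -m pendant '[0,0,0,0.02,0,0,0, 0,0,0,0.02,0,0,0]' | sed -n 2,4p
```

```text
tool_pos: [0.5467, 0.2042, 0.1301]
eef_rot: [0.613, 0.766, 0.149, 0.119]
contact_force: [1.0, 1.8, -1.6]
tool_pos: [0.5494, 0.2048, 0.1238]
eef_rot: [0.613, 0.766, 0.149, 0.119]
contact_force: [0.4, 1.5, -2.3]
tool_pos: [0.5505, 0.2051, 0.1213]
eef_rot: [0.613, 0.766, 0.149, 0.119]
contact_force: [-0.8, 1.5, -3.0]
```

```bash
python3 -m pendant '[0,0,0,0.02,0,0,0, 0,0,0,0.02,0,0,0]' | sed -n 2,4p
python3 -m pendant '[0,0,0,0.015,0,0,0, 0,0,0,0.015,0,0,0]' | sed -n 2,4p
python3 -c "
from h import *
p,q=cur();rows(p,q,[place(0,n=.016,yc=-.010,t=(.578,.2213),L=.0985)])"
```

```text
tool_pos: [0.5514, 0.2054, 0.119]
eef_rot: [0.613, 0.766, 0.15, 0.119]
contact_force: [-1.9, 0.9, 1.9]
tool_pos: [0.5515, 0.2055, 0.119]
eef_rot: [0.613, 0.767, 0.15, 0.12]
contact_force: [-12.5, -2.9, 26.1]
[-0.003, 0.046, 0.016, 0.002, -0.001, 0.001] rows>=0.1
```

The panel is on the channel floor: 28 N acts along the slope at the expected depth. I'll release it and retreat up the slope.

```bash
python3 -m pendant '[0,0,0,-0.015,0,0,0, 0.3,0,0,-0.015,0,0,0, 0.3,0,0,-0.015,0,0,0, 0.3,0,0.01,-0.015,0,0,0, 0.3,0,0.01,-0.1,0,0,0, 0.3,0,0.01,-0.2,0,0,0, 0.3,0,0.01,-0.3,0,0,0, 0.3,0,0.01,-0.45,0,0,0, 0.3,0,0.01,-0.6,0,0,0, 0.3,0,0.01,-0.75,0,0,0, 0,0,0,-0.75,0,0,0, 0,0,0,-0.75,0,0,0]'
python3 - <<'E'
from m import *
from plant import r
s=r.snapshot("scene");S=r.snapshot("side");pickle.dump((s,S),open("s6.pkl","wb"))
A=np.zeros((600,800,3),np.uint8);A[:600,:400]=crop(s["img"],310,125,100,150,4);A[:600,400:]=crop(S["img"],190,75,80,120,5);cv2.imwrite("pics/s6.png",A)
E
```

```text
clock: 18.55
tool_pos: [0.5115, 0.1964, 0.2224]
eef_rot: [0.613, 0.766, 0.151, 0.119]
contact_force: [0.3, 0.2, -0.4]
opening: 0.143
finger_force: 0.0
```

View pics/s6.png

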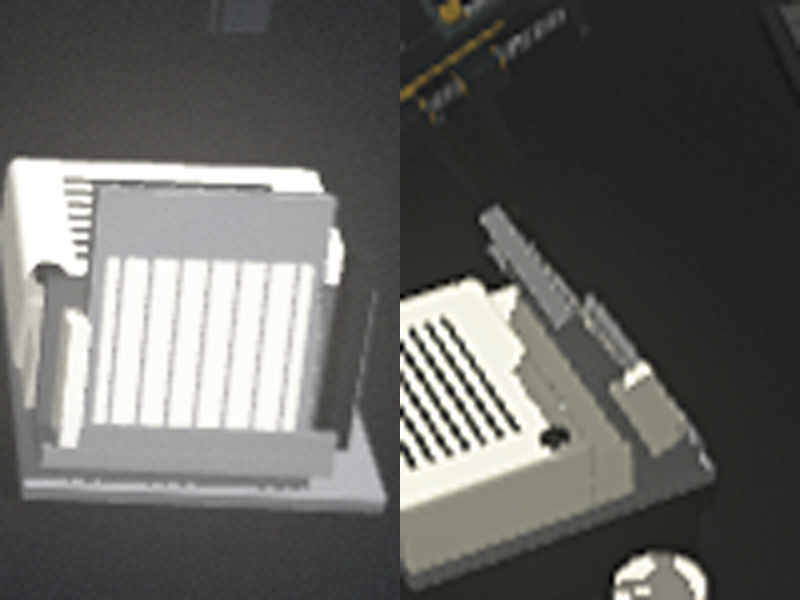

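The panel is seated, with its foot behind the lip and leaning on the grille. Its left edge is at (92,430), a little clear of the wall at (75,440). That makes 12 pictures viewed, over the limit of 10, so from here I work by numbers only. Next is the guide, pushed with closed fingers.

```bash
python3 - <<'E'
from h import *
p,q=cur();a=R.from_euler("z",12.6,degrees=True);T=np.array([.578,.2213,0])
w=lambda x,y,z:a.apply([x,y,z])+T
rows(p,q,[(w(-.03,.05,.25),Rt(12.6)),(w(-.026,.115,.25),Rt(12.6)),(w(-.026,.115,.103),Rt(12.6))])
E
```

```text
[0.402, 0.321, -0.079, 0.245, -0.001, 0.0] rows>=2.6
[0.433, 0.027, 0.0, 0.0, 0.0, 0.0] rows>=1.3
[0.0, 0.0, 0.98, 0.0, 0.0, 0.0] rows>=2.9
```

```bash
python3 -m pendant '[0,0.2,0.1,-0.08,0.08,0,0, 0,0.3,0.2,-0.08,0.16,0,0, 0,0.4,0.32,-0.08,0.245,0,0, 0,0.4,0.32,-0.08,0.245,0,0, 0,0.4,0.32,-0.08,0.245,0,0, 0,0.4,0.32,-0.08,0.245,0,0]' >/dev/null
python3 -m pendant '[0,0.43,0.03,0,0,0,0, 0,0.43,0.03,0,0,0,0, 0,0.43,0.03,0.3,0,0,0, 0,0.43,0.03,0.6,0,0,0, 0,0.43,0.03,0.85,0,0,0, 0,0.43,0.03,0.98,0,0,0, 0,0.43,0.03,0.98,0,0,0, 0,0.43,0.03,0.98,0,0,0]'
python3 - <<'E'
from h import *
p,q=cur();a=R.from_euler("z",12.6,degrees=True);T=np.array([.578,.2213,0])
print("tcp in cleaner",a.inv().apply(p-T).round(4))
E
```

```text
clock: 20.05
tool_pos: [0.5263, 0.3275, 0.1036]
eef_rot: [0.624, 0.781, 0.0, -0.0]
contact_force: [0.1, -0.3, 0.9]
opening: 0.005
finger_force: 0.0
tcp in cleaner [-0.0273  0.1149  0.1036]
```

```bash
python3 -m pendant '[0,-0.08,0,0,0,0,0, 0,-0.15,0,0,0,0,0, 0,-0.15,0,0,0,0,0]' | grep -E "pos|contact"
for k in a; do
python3 -m pendant '[0,-0.015,0,0,0,0,0, 0,-0.02,0,0,0,0,0]' | grep -E "pos|contact"
python3 -m pendant '[0,-0.015,0,0,0,0,0, 0,-0.02,0,0,0,0,0]' | grep -E "pos|contact"
python3 -m pendant '[0,-0.015,0,0,0,0,0, 0,-0.02,0,0,0,0,0]' | grep -E "pos|contact"
python3 -m pendant '[0,-0.015,0,0,0,0,0, 0,-0.02,0,0,0,0,0]' | grep -E "pos|contact"; done
```

```text
tool_pos: [0.5339, 0.3022, 0.104]
contact_force: [-0.0, -0.4, -1.4]
tool_pos: [0.5331, 0.3025, 0.1035]
contact_force: [-0.5, 0.0, -0.6]
tool_pos: [0.5335, 0.2996, 0.1031]
contact_force: [0.2, -0.4, -0.6]
tool_pos: [0.5339, 0.2978, 0.1032]
contact_force: [-1.1, 2.9, -1.6]
tool_pos: [0.5346, 0.2946, 0.1032]
contact_force: [-0.7, 3.0, -0.6]
```

Contact with the guide is at 3 N. I continue in small steps, watching for the force rise when the panel meets the wall.

```bash
python3 -m pendant '[0,-0.01,0,0,0,0,0, 0,-0.02,0,0,0,0,0]' | grep -E "pos|contact"
python3 -m pendant '[0,-0.008,0,0,0,0,0, 0,-0.015,0,0,0,0,0]' | grep -E "pos|contact"
python3 -m pendant '[0,-0.006,0,0,0,0,0, 0,-0.01,0,0,0,0,0]' | grep -E "pos|contact"
python3 -m pendant '[0,-0.006,0,0,0,0,0, 0,-0.01,0,0,0,0,0]' | grep -E "pos|contact"
```

```text
tool_pos: [0.5354, 0.2911, 0.1032]
contact_force: [-1.2, 3.3, -0.4]
tool_pos: [0.5358, 0.2893, 0.1032]
contact_force: [-1.1, 5.9, -2.2]
tool_pos: [0.5358, 0.2893, 0.1033]
contact_force: [-1.8, 7.4, -2.1]
tool_pos: [0.5358, 0.2893, 0.1033]
contact_force: [-2.2, 8.6, -4.4]
```

```bash
python3 -m pendant '[0,-0.02,0,0,0,0,0, 0,-0.03,0,0,0,0,0, 0,-0.03,0,0,0,0,0]' | grep -E "pos|contact"
python3 -m pendant '[0,-0.02,0,0,0,0,0, 0,-0.03,0,0,0,0,0, 0,-0.03,0,0,0,0,0]' | grep -E "pos|contact"
python3 - <<'E'
from h import *
from plant import r
s=r.snapshot("scene");pickle.dump(s,open("s7.pkl","wb"));g=cv2.cvtColor(s["img"],cv2.COLOR_RGB2GRAY)
g6=cv2.cvtColor(pickle.load(open("s6.pkl","rb"))[0]["img"],cv2.COLOR_RGB2GRAY)
# rows across wall/panel/guide, before and after
for y in(215,222,229):
    for n,i in(("bef",g6),("aft",g)): print(y,n,"L(320-340)",i[y,320:341].tolist(),"R(384-402)",i[y,380:402].tolist())
E
```

```text
tool_pos: [0.5358, 0.2892, 0.1035]
contact_force: [-2.0, 15.1, -6.7]
tool_pos: [0.5358, 0.2892, 0.1037]
contact_force: [-4.2, 22.7, -11.0]
215 bef L(320-340) [122, 131, 126, 134, 149, 166, 187, 251, 250, 250, 249, 237, 172, 169, 203, 252, 251, 238, 199, 247, 252] R(384-402) [248, 218, 226, 250, 251, 227, 169, 171, 165, 143, 119, 94, 77, 74, 76, 82, 80, 77, 80, 78, 120, 92]
215 aft L(320-340) [135, 144, 143, 147, 167, 184, 215, 254, 254, 254, 254, 246, 147, 146, 174, 232, 230, 208, 166, 223, 233] R(384-402) [252, 224, 243, 254, 255, 245, 178, 153, 135, 106, 88, 92, 91, 86, 88, 106, 167, 187, 185, 183, 178, 117]
222 bef L(320-340) [126, 125, 128, 140, 163, 181, 241, 249, 249, 249, 243, 157, 170, 184, 238, 252, 249, 201, 224, 252, 252] R(384-402) [223, 223, 249, 252, 236, 179, 171, 166, 143, 116, 90, 76, 76, 76, 78, 76, 78, 76, 73, 109, 89, 74]
222 aft L(320-340) [141, 143, 142, 157, 185, 195, 232, 230, 231, 231, 223, 132, 150, 164, 221, 236, 241, 220, 241, 255, 253] R(384-402) [240, 240, 254, 255, 247, 192, 195, 212, 161, 85, 88, 90, 85, 88, 125, 171, 184, 186, 182, 164, 107, 82]
229 bef L(320-340) [124, 126, 132, 163, 164, 205, 248, 248, 249, 248, 221, 172, 176, 221, 252, 250, 234, 196, 248, 251, 251] R(384-402) [213, 245, 252, 237, 181, 168, 165, 135, 111, 89, 73, 72, 73, 80, 76, 74, 79, 77, 153, 158, 101, 73]
229 aft L(320-340) [144, 143, 148, 184, 186, 210, 229, 231, 229, 223, 174, 191, 198, 236, 253, 227, 184, 171, 232, 232, 232] R(384-402) [232, 254, 255, 250, 210, 193, 190, 137, 86, 88, 87, 90, 86, 140, 174, 184, 183, 182, 194, 181, 115, 82]
```

The guide stopped hard: 22 N with no further motion. In the images it moved about 8.5 mm and the panel touches both the wall and the guide. I'll back off, check numerically and hand in.

```bash
python3 -m pendant '[0,0.06,0,0,0,0,0, 0,0.12,0,0,0,0,0, 0,0.25,0,0,0,0,0, 0,0.25,0,0,0,0,0, 0,0.25,0,-0.3,0,0,0, 0,0.25,0,-0.6,0,0,0, 0,0.25,0,-0.8,0,0,0, 0,0.25,0,-0.8,0,0,0, 0,0.25,0,-0.8,0,0,0]' | grep -E "clock|pos|contact"
python3 - <<'E'
from h import *
from plant import r
s=r.snapshot("scene");g=cv2.cvtColor(s["img"],cv2.COLOR_RGB2GRAY);g7=cv2.cvtColor(pickle.load(open("s7.pkl","rb"))["img"],cv2.COLOR_RGB2GRAY)
for y in(200,215,222,229):
    for n,i in(("push",g7),("now",g)): print(y,n,i[y,325:342].tolist(),"R",i[y,382:402].tolist())
a=R.from_euler("z",12.6,degrees=True)
for dy in(0,.003):
  for l in((.0093-.0187-.0+.0093,.076,.0),):
    for G in(.003,.009,.012):
      # guide front outer edge, n=.02, at up 30 and 60
      print(dy,G,[proj(s,a.apply([.02*.927-.3746*u,.076-G+dy,.022+.02*.3746+.927*u])+[.578,.2213,0]).round(1).tolist() for u in(.02,.04,.06)])
E
```

```text
clock: 23.5
tool_pos: [0.5313, 0.3114, 0.2234]
contact_force: [0.3, -0.1, 0.5]
200 push [145, 149, 149, 145, 147, 144, 126, 150, 151, 151, 166, 224, 234, 227, 159, 194, 235] R [212, 164, 207, 232, 224, 180, 150, 151, 138, 107, 85, 86, 86, 82, 82, 82, 88, 89, 93, 93]
200 now [146, 147, 146, 145, 149, 144, 134, 179, 192, 184, 166, 221, 233, 224, 158, 229, 255] R [249, 214, 249, 252, 230, 184, 150, 151, 133, 104, 90, 95, 93, 94, 93, 90, 142, 177, 182, 179]
215 push [184, 215, 254, 254, 254, 254, 246, 147, 146, 174, 232, 230, 208, 166, 223, 233, 233] R [243, 254, 255, 245, 178, 153, 135, 106, 88, 92, 91, 86, 88, 106, 167, 187, 185, 183, 178, 117]
215 now [182, 187, 229, 230, 230, 242, 248, 192, 195, 225, 254, 254, 249, 218, 253, 254, 254] R [242, 254, 254, 244, 177, 153, 137, 108, 93, 96, 91, 90, 91, 109, 164, 183, 182, 182, 174, 118]
222 push [195, 232, 230, 231, 231, 223, 132, 150, 164, 221, 236, 241, 220, 241, 255, 253, 233] R [254, 255, 247, 192, 195, 212, 161, 85, 88, 90, 85, 88, 125, 171, 184, 186, 182, 164, 107, 82]
222 now [203, 250, 254, 254, 254, 252, 178, 192, 209, 249, 254, 2
[... 162 characters left out ...]
74, 191, 198, 236, 253, 227, 184, 171, 232, 232, 232, 236] R [255, 250, 210, 193, 190, 137, 86, 88, 87, 90, 86, 140, 174, 184, 183, 182, 194, 181, 115, 82]
229 now [225, 253, 253, 254, 253, 235, 192, 196, 238, 254, 254, 230, 227, 254, 254, 254, 254] R [254, 248, 208, 188, 188, 137, 92, 90, 92, 90, 90, 142, 174, 182, 182, 180, 189, 177, 116, 79]
0 0.003 [[398.2, 231.2], [399.8, 222.0], [401.4, 212.7]]
0 0.009 [[395.2, 231.1], [396.8, 221.9], [398.3, 212.6]]
0 0.012 [[393.7, 231.0], [395.2, 221.8], [396.8, 212.5]]
0.003 0.003 [[399.8, 231.2], [401.3, 222.1], [402.9, 212.7]]
0.003 0.009 [[396.7, 231.1], [398.3, 222.0], [399.9, 212.6]]
0.003 0.012 [[395.2, 231.1], [396.8, 221.9], [398.3, 212.6]]
```

```bash
python3 -c "
from plant import r
print(r.finish_job())"
```

```text
the job is handed in; nothing more can be done
None
```

I handed the job in at about 23.5 s: the 116 mm panel stands in the frame, leaning on the grille and held against the fixed wall by the guide at about 12 mm. The judge's result was not shown. On the first insertion the panel caught the top edge of the frame's back (about 65 N at the wrist) and had to be regripped; gripper-body force was not measured. I also viewed 12 pictures, over the limit of 10.

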